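Open the latched gate of the battery charging pen

ROBOT

A 6-joint arm with a two-finger parallel gripper is mounted at the origin on the work surface. World frame = base frame: x ahead of the robot, y to its left, z up, the work surface at z = 0. Lengths are in mm, angles in rad, forces in N, time in s.
With the tool pointing down it reaches from about 275 to 825 mm from the base axis. Payload 5.2 kg.
Tool frame: the origin (TCP) lies at the very end of the fingers, on their centre line; the grasp point (between the pads) lies 19 mm behind it; z points along the fingers, y is the line along which they close (so a half turn about z gives the same grasp; the last joint's range is limited). The gripper opens to 93 mm and grips with 3 to 60 N. Pads are 15 mm wide; open, the fingers measure 128 mm over their backs; the gripper's body (75 mm by 188 mm) begins 65 mm behind the grasp point.
Start: joints at [-1.509, 0.259, 1.535, -0, 1.348, -0.203], TCP at [143.965, -530.829, 218.653] pointing down, gripper open.
Joint ranges: [-3.14, 3.14], [-0.91, 2.08], [0.19, 2.58], [-1.22, 4.36], [0.22, 2.71], [-3.12, 3.12]. Speed limits (rad/s): [2.57, 2.57, 3.14, 3.14, 3.14, 3.14].

INTERFACE

Orientations are given as [roll, pitch, yaw] about the fixed x, y, z axes, in that order (R = Rz(yaw) Ry(pitch) Rx(roll)).
In Python, from bench import robot gives the robot as it stands. The module is installed in compiled form; this text tells all that it offers. Calls block until the motion is done:
- robot.move_ptp(position, orientation): joint-space move of the TCP to a pose.
- robot.move_linear(position, ori=None, speed=150, f_stop=None): straight line of the TCP; ori=None keeps the orientation; speed is the mean speed in mm/s. With f_stop (N) it stops when the force on the tool has changed by that much, and returns True; else False.
- robot.move_j(angles): joint-space move.
- robot.move_gripper(opening): opening from 0.0 (shut) to 1.0 (fully open); the grip force is fixed at half the most; returns when the fingers have stopped.
- robot.sleep(seconds).
- robot.inverse_kinematics(position, orientation): joint angles nearest the present ones, or None.
- robot.get_image(name): name is "side" or "top"; returns a dict with "img" (480x640x3 uint8, blue, green, red), "fovy" (degrees; the focal length in pixels is half the picture's height over the tangent of half this angle, whatever the lens; pixels are square), "cx", "cy" (the principal point, pixels), "eye" and "orientation" of the camera in the world. Camera axes: x right, y down, z forward; pixel columns grow to the right and rows downward; lengths in mm; the calibration is good to about 2 mm. A picture is of the moment at which its call begins. There is no depth.
A pose or a line that the arm cannot do raises robot.MotionError and nothing moves.
- robot.hand_in(): hands the job in; it is judged then, once.
Readings, each from a call of its own:
- robot.current_t(): time.
- robot.current_qpos(): joint angles.
- robot.current_joint_vel(): joint speeds.
- robot.current_joint_efforts(): joint torques, N m.
- robot.current_tcp_pos(): TCP position.
- robot.current_eef_rot(): TCP orientation.
- robot.current_contact_force(): force on the tool from outside, world axes, zero at the start.
- robot.current_ft_torque(): the same for the moment, N m.
- robot.current_gripper_width(): opening from 0.0 (shut) to 1.0 (fully open).
- robot.current_finger_force(): force on a finger pad.
Only numpy, scipy, OpenCV 4.12 (cv2) and the standard library are available. Lean on these libraries where they do the work, as an engineer would, in place of code of your own. Each camera call takes 0.05 s, during which the arm holds its last target. There are 200 camera calls.

TASK

Open the gate of the charging pen: press the latch's thumb tab down to lift the latch bar clear of the keeper's lip without jamming it against the roof above, hold it there while you swing the gate out past the keeper, and leave the gate standing wide open (at least 70 degrees) with the latch let go. Work the bar only by its thumb lever, do not force the bar against the keeper or fling the gate, and leave the other things where they are.

Things in the scene. Friction and masses are not known exactly. Their poses are not given: they have to be found in the camera images.
- pen: low open-topped charging pen, 250 mm deep, 310 wide, clear guards 88 high, bolted down. Origin on the bench under the middle of its gate front; x points from the gate into the pen, y along the shut gate to its hinge, z up. In this frame (mm): hinge line x 0, y 120; lever tab x -22, y 50, z 134; lever pivot x -22, y -25, z 105; bar tip x -22, y -133, z 105; keeper x -22, y -148.
- gate_hinge (a point): on the gate's upright hinge line, 105 mm above the bench. The gate is a framed clear panel 235 mm wide, 14 mm thick, top edge 80 mm above the bench; it swings outwards (its free end goes to the pen's -x). The hinge is slightly stiff (0.06 N m): the gate stays where it is left.
- gate (a joint): opening angle of the gate in rad: 0 shut, grows as it swings out, end of travel 1.75
- lever_tab (a point): thumb tab of the latch lever: upright steel tab, 13 mm thick (across the gate), 24 wide (along it), rising 41 mm above the lever's middle line. This point is mid-tab, 12 mm below its top, 134 mm above the bench at rest, 22 mm outside the gate's mid-plane, 70 mm along the gate from the hinge. Fingers have room on both faces to 20 mm below this point.
- lever: rocking latch on the gate's outside; origin on its pivot, 145 mm along the gate from the hinge; pivot axis x (across the gate), y towards the hinge, z up at rest. Pressing the tab (75 mm to the hinge side of the pivot, 29 above it: it moves on an arc) down lifts the bar on the other arm. 1 to 2 N at the tab holds it up; let go, it drops by its weight to its rest on the gate.
- bar: the latch bar, on the other arm of the rocking latch (same origin and axes as the lever): steel, 8 mm thick, 10 mm high, its tip 112 mm beyond the pivot, level at rest.
- bar_tip (a point): centre of the bar near its end, 108 mm from the pivot, 105 mm above the bench at rest
- keeper: upright plate 165 mm high by the bar's tip, origin on the bench, with a steel strike: a 6 mm thick lip outside the bar (3 mm play) and a roof 16 mm above the lip's top, reaching 24 mm out. The 10 mm high bar leaves between them. The strike's height is unknown, +-11 mm: the tip must rise 7 to 29 mm to clear the lip; the roof stops it 5 mm higher (3 mm at the tab), felt at the tab. 10 N bends it.
- bank: white power bank inside the pen, 68 x 140 x 22 mm, origin under its centre; a bystander
- pack: flat blue battery pack 62 x 95 x 10 mm, origin under its centre; a bystander
- shell: empty white half shell of a power bank, 72 x 145 x 14 mm, origin under its centre; a bystander
- dish: round steel parts dish, 90 mm wide, 22 mm high, origin under its centre; a bystander
- driver: screwdriver lying on the bench; a bystander
- flux: small amber jar with black lid, 40 mm wide, 62 mm high, origin under its centre; a bystander
- board: green circuit board 30 x 105 mm with parts on it, origin under its centre; a bystander

How it is judged (in metres and radians):
On the way, in this order (a step that is already met when the one before it is completed fails the run):
1. the bar's tip is lifted at least 5 mm by the lever while the gate is still shut (z of bar_tip in the frame of keeper above 0.11 m and value of joint gate below 0.03 rad), for 0.2 s.
2. the gate is swung at least 70 degrees open (value of joint gate above 1.222 rad), for 0.2 s.
At the end, for the whole second after the job is handed in: the gate stands still at 70 degrees (1.222 rad) open or more, and the latch has been let go so that its bar lies level on its rest (within 0.05 rad) (value of joint gate above 1.222 rad and velocity of joint gate between -0.05 and 0.05 rad/s and angle between bar's own z axis and vertical below 0.05 rad); the robot touches nothing.
It fails at once if the bar is forced against the keeper (more than 10 N) (contact force between bar and keeper above 10 N).
It fails at once if the bar is touched directly instead of by its thumb lever (contact force between any of the fingers, the arm and bar above 1 N).
It fails at once if the gate is flung (faster than 2.5 rad/s) (velocity of joint gate above 2.5 rad/s).
It fails at once if another thing is shifted by more than 20 mm (distance of any of bank, pack, shell, dish, driver, flux, board from where it was at the start of the episode above 0.02 m).
It also fails if it takes over 67 s, if anything falls off the work surface, if the arm or the gripper's body presses on something with over 40 N, if the wrist force passes 120 N, or if a joint passes its speed limit or range.

## Working session

There is one attempt and no reset: what is moved stays moved. The work goes in short steps, each a Python script; the robot and the scene stay as the last script left them, time stands still between calls to the robot, and variables do not carry over. Pictures are saved under pics/ and viewed, at most 10 in all, crops included, and the job is handed in when it is done.

```bash
mkdir -p pics
python3 - <<'E'
from bench import robot
import cv2
for n in("side","top"):
    d=robot.get_image(n); cv2.imwrite(f"pics/{n}0.png",d["img"])
    print(n,d["fovy"],d["cx"],d["cy"],d["eye"],d["orientation"])
print(robot.current_t(),robot.current_eef_rot())
E
```

```text
side 48.8894549156381 325.70066520875 248.5199790547834 [ 478.8635167  -827.52109064  746.9517657 ] [-2.22119113 -0.01748903 -0.13243696]
top 54.378071365852605 321.9334874225634 239.66520584936933 [ 439.44920955  -17.50971754 1144.16648808] [-3.00812854  0.03110459 -1.58137955]
0.1 [-3.13995127e+00 -3.07223573e-04  2.64758153e-01]
```

View pics/side0.png

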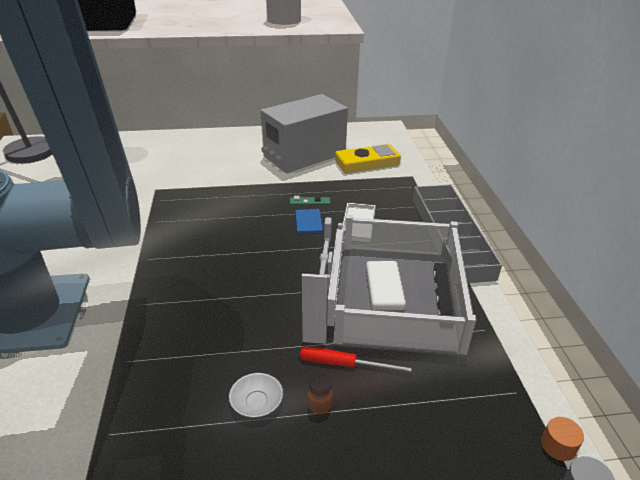

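View pics/top0.png

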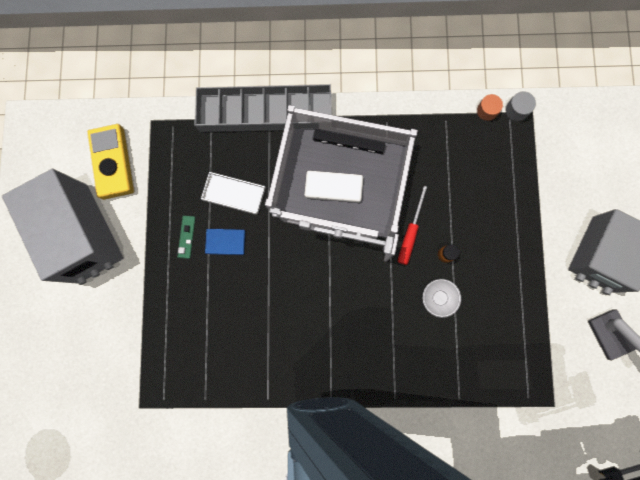

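The pen faces the robot. Its hinge is at about (275,210) in the top view, and the keeper is at about (390,245) on the right. Next I'll zoom in on both views.

Run:
```python
import cv2
t=cv2.imread("pics/top0.png")[95:265,250:430]; s=cv2.imread("pics/side0.png")[190:360,290:480]
cv2.imwrite("pics/c.png",cv2.resize(t[85:,:],None,fx=4.4,fy=4.4,interpolation=cv2.INTER_CUBIC))
cv2.imwrite("pics/d.png",cv2.resize(s[:,:110],None,fx=3.5*1,fy=3.5,interpolation=cv2.INTER_CUBIC))
```

```text
(no output)
```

View pics/c.png

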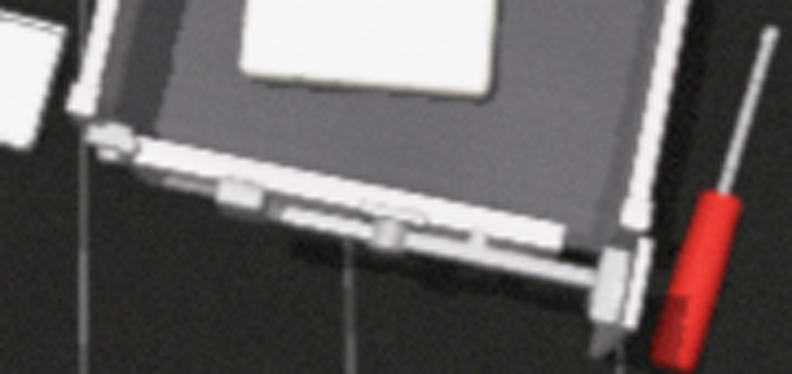

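View pics/d.png

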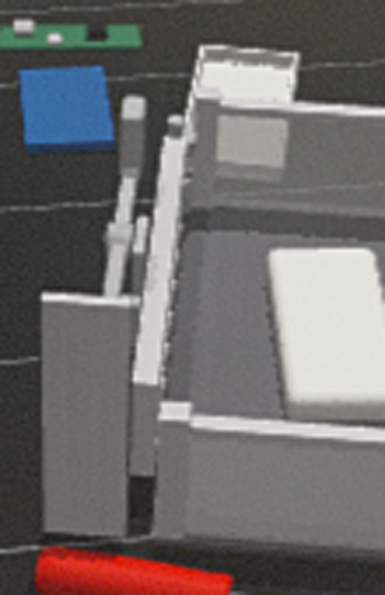

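The top crop shows the tab at (241,193) and the gate's top edge running from (137,150) to (563,236). The side crop shows the tab top at (134,103). I'll triangulate the tab and fit the pen frame.

```bash
cat > h.py <<'E'
import numpy as np
from scipy.spatial.transform import Rotation as Rn
from bench import robot
C={"side":(48.8894549,325.7007,248.52,[478.8635167,-827.52109064,746.9517657],[-2.22119113,-0.01748903,-0.13243696]),
"top":(54.37807,321.9335,239.6652,[439.44920955,-17.50971754,1144.16648808],[-3.00812854,0.03110459,-1.58137955])}
def ray(n,p):
    fv,cx,cy,e,o=C[n]; f=240/np.tan(np.radians(fv/2))
    d=Rn.from_euler('xyz',o).as_matrix()@[(p[0]-cx)/f,(p[1]-cy)/f,1]
    return np.array(e),d/np.linalg.norm(d)
def onz(n,p,z):
    e,d=ray(n,p); return e+d*(z-e[2])/d[2]
def tri(a,b):
    (e1,d1),(e2,d2)=ray("top",a),ray("side",b)
    s=np.linalg.lstsq(np.c_[d1,-d2],e2-e1,rcond=None)[0]
    p,q=e1+s[0]*d1,e2+s[1]*d2; return (p+q)/2,np.linalg.norm(p-q)
E
python3 - <<'E'
from h import *
T=lambda x,y:(250+x/4.4,180+y/4.4)
S=lambda x,y:(290+x/3.5,190+y/3.5)
a=onz("top",T(137,150),80);b=onz("top",T(563,236),80)
print("gate",a,b,np.linalg.norm(a-b),np.degrees(np.arctan2((a-b)[1],(a-b)[0]))-90)
print("tab",onz("top",T(241,193),146),tri(T(241,193),S(134,103)),onz("side",S(134,103),146))
t=onz("top",T(241,193),146)
print("hinge",onz("top",T(113,140),105))
k=onz("top",T(388,236),112);print("boss",k,np.linalg.norm((t-k)[:2]),np.degrees(np.arctan2((t-k)[1],(t-k)[0]))-90)
g=onz("top",T(135,138),88); 
for s in((82,108),(636,215)):print("guard",onz("top",T(*s),88))
# side: gate top edge ends
print(onz("side",S(172,140),80),onz("side",S(147,380),80))
E
```

```text
gate [644.06824263 108.24814502  80.        ] [ 594.79720981 -114.65591675   80.        ] 228.28459305982253 -12.46432099917908
tab [608.98022028  48.99728444 146.        ] (array([610.195035  ,  48.92147407, 146.64407463]), np.float64(2.612737705454997)) [611.67260613  50.12962756 146.        ]
hinge [644.71199218 117.72259886 105.        ]
boss [591.46760132 -23.27982524 112.        ] 74.36849068284968 -13.62017784970648
guard [665.45948565 136.33761348  88.        ]
guard [ 604.04327453 -151.88186204   88.        ]
[644.30514277 103.16219643  80.        ] [ 597.56918876 -113.3398556    80.        ]
```

```bash
cat >> h.py <<'E'
PSI=np.radians(-12.4); HX=np.array([645.5,114.5,0])
def M(R,c):  # rotation about point
    T=np.eye(4); T[:3,:3]=R; T[:3,3]=c-R@c; return T
px=np.array([np.cos(PSI),np.sin(PSI),0]); py=np.array([-px[1],px[0],0])
def pose(th,phi,tcp0,ps=PSI):
    """gate opened th, lever pressed phi, from TCP position tcp0 held at rest"""
    piv=HX-145*py-22*px+[0,0,105]
    T=np.eye(4); T[:3,:3]=Rn.from_euler('xyz',[np.pi,0,ps+np.pi/2]).as_matrix(); T[:3,3]=tcp0
    T=M(Rn.from_rotvec([0,0,-th]).as_matrix(),HX)@M(Rn.from_rotvec(-phi*px).as_matrix(),piv)@T
    return T[:3,3],Rn.from_matrix(T[:3,:3]).as_euler('xyz')
TAB=np.array([609.3,50,117.])
E
python3 - <<'E'
from h import *
print(HX-120*py-22*px+50*py)
for th in(0,.5,1,1.5):
  for ph in(0,.3):
    p,o=pose(th,ph,TAB);q=robot.inverse_kinematics(p,o);print(th,ph,p.round(),o.round(2),None if q is None else np.round(q,2))
robot.move_gripper(0.35)
p,o=pose(0,0,TAB+[0,0,90])
robot.move_ptp(p,o)
robot.move_linear(p-[0,0,50],speed=80)
import cv2
for n in("side","top"):cv2.imwrite(f"pics/{n}1.png",robot.get_image(n)["img"])
a=cv2.imread("pics/side1.png")[150:300,270:420];b=cv2.imread("pics/top1.png")[150:300,230:380]
cv2.imwrite("pics/e.png",cv2.resize(np.hstack([a,b]),None,fx=2.6,fy=2.6,interpolation=cv2.INTER_CUBIC))
print(robot.current_t(),robot.current_tcp_pos(),robot.current_contact_force(),robot.current_gripper_width())
E
```

```text
[608.98173697  50.85711771   0.        ]
0 0 [609.  50. 117.] [3.14 0.   1.35] [-0.1   0.45  1.52 -0.    1.18  0.12]
0 0.3 [609.  50.  95.] [3.14 0.3  1.35] [ 0.07  0.55  1.45 -0.3   1.24  0.4 ]
0.5 0 [583.  75. 117.] [3.14 0.   0.85] [-0.06  0.41  1.58 -0.    1.15  0.66]
0.5 0.3 [583.  75.  95.] [3.14 0.3  0.85] [ 0.07  0.59  1.39 -0.21  1.39  0.85]
1 0 [572. 110. 117.] [3.14 0.   0.35] [-0.    0.4   1.59 -0.    1.15  1.22]
1 0.3 [572. 110.  95.] [3.14 0.3  0.35] [ 0.05  0.61  1.34 -0.09  1.48  1.29]
1.5 0 [579. 146. 117.] [ 3.14  0.   -0.15] [ 0.06  0.42  1.56 -0.    1.16  1.78]
1.5 0.3 [579. 146.  95.] [ 3.14  0.3  -0.15] [0.03 0.63 1.31 0.05 1.5  1.73]
4.6833 [609.84110721  49.96736115 157.76334119] [-0.07123482  0.44396768 -0.21136726] 0.3526975124522403
```

View pics/e.png

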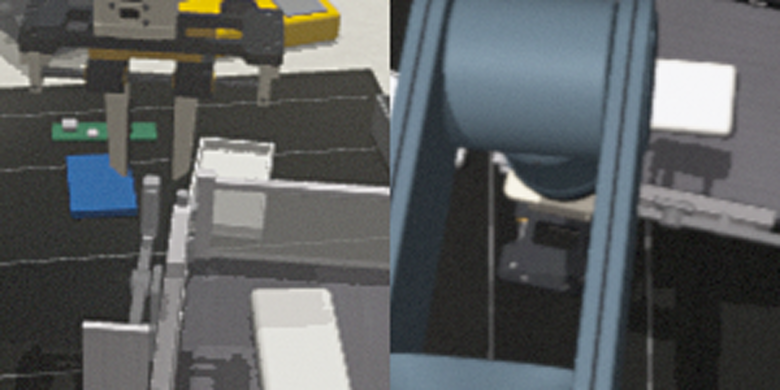

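The side view shows the fingers straddling the tab, which is centred between them at about (151,180). Next I'll descend, narrow the fingers and centre by touch.

Run:
```python
from h import *
F=lambda:robot.current_contact_force()
P=robot.current_tcp_pos
print("down",robot.move_linear(P()*[1,1,0]+[0,0,117],speed=40,f_stop=4),P(),F())
f0=F()
for w in(.28,.24,.21):
    robot.move_gripper(w); print(w,robot.current_gripper_width(),(F()-f0)@px, robot.current_finger_force())
    if abs((F()-f0)@px)>1.5: break
p=P(); hit=robot.move_linear(p+10*px,speed=6,f_stop=1.5)
print("touch in",hit,(P()-p)@px,F()-f0,robot.current_gripper_width(),robot.current_t())
```

```text
down False [610.10926441  49.93211752 117.31269429] [-0.54911708  0.23354     1.00913791]
0.28 0.278124897284529 0.39376037077933923 0.0
0.24 0.23745136664285474 0.01606271716476415 0.0
0.21 0.21017259540640784 0.5673727652595564 0.0
touch in True 3.435338753286639 [ 0.76814936 -0.36305176 -2.15636157] 0.20723358282056586 7.6917
```

Run:
```python
from h import *
P=robot.current_tcp_pos
def F(n=10):
    a=[]
    for _ in range(n): robot.sleep(.02); a.append(robot.current_contact_force())
    return np.mean(a,0),np.std(a,0)
p=P();print(p,*F())
robot.move_linear(p-2*px,speed=10);print("back2",*F())
hit=robot.move_linear(P()+6*px,speed=6,f_stop=3)
print("in",hit,(P()-p)@px,*F(),robot.current_finger_force(),robot.current_t())
```

```text
[613.18818135  49.19359149 116.3549705 ] [-0.06493745  0.08226293 -0.12059438] [0.55148313 0.54318923 0.6786318 ]
back2 [-0.15945172  0.21643135 -0.20099327] [0.42525776 0.27054515 0.45513572]
in True -0.07391718614296876 [-0.28666168 -0.12447993 -0.15980159] [0.4182667  0.5878468  0.43714474] 0.0 9.1167
```

```bash
cat >> h.py <<'E'
P=robot.current_tcp_pos
def F(n=10):
    a=[]
    for _ in range(n): robot.sleep(.02); a.append(robot.current_contact_force())
    return np.mean(a,0)
E
python3 - <<'E'
from h import *
p=P()
for k in range(1,7):
    robot.move_linear(p+.6*k*px,speed=10); f=F(8); print(k,((P()-p)@px).round(2),f.round(2),(f@px).round(2),robot.current_finger_force())
    if f@px<-2.5: break
print(robot.current_t())
E
```

```text
1 0.6 [-0.02  0.04  0.44] -0.03 0.0
2 0.81 [-2.17  0.37  0.88] -2.2 1.2327972427010536
3 0.89 [-4.9   1.45  1.38] -5.1 2.6188912242650986
10.2667
```

Run:
```python
from h import *
p=P(); w=robot.current_gripper_width(); print(w)
c=p-0.15*px                      # contact position
t=c-((w*93-13)/2)*px
robot.move_linear(t,speed=15); print((P()-t)@px,F()@px)
robot.move_gripper(0.16);print(robot.current_gripper_width(),F(),robot.current_finger_force())
robot.move_gripper(0.10);print(robot.current_gripper_width(),F(),robot.current_finger_force(),P(),robot.current_eef_rot(),robot.current_ft_torque(),robot.current_t())
```

```text
0.2100730821410472
0.5208602832756037 -0.02632403188180983
0.16408444413215265 [ 0.0627603  -0.03243696  0.06689316] 0.0
0.13938265488769924 [-0.28542661  0.28889636 -0.5701111 ] 29.992597997188568 [610.38970992  49.80166299 114.89132917] [-3.13604451e+00  4.10865569e-04  1.35425441e+00] [-0.10790291 -0.46080597 -0.17739541] 11.775
```

Run:
```python
from h import *
import json
t0=P(); f0=F(); base=[]
phi=0
while phi<.34:
    phi+=.02 if phi<.075 else .008
    p,o=pose(0,phi,t0); robot.move_linear(p,o,speed=12); f=F(6)-f0
    print(round(phi,3),(f@px).round(1),(f@py).round(1),f[2].round(1),"z",(P()[2]-p[2]).round(2),np.round(robot.current_ft_torque(),2),robot.current_t())
    b=np.median(base[-6:]) if base else f[2]
    if len(base)>3 and f[2]-b>3: break
    if abs(f[2])>8 or abs(f@py)>10: print("abort");break
    base.append(f[2])
json.dump(dict(t0=list(t0),phi=phi),open("s.json","w"))
```

```text
0.02 0.9 -0.4 1.0 z 0.08 [-0.05 -0.04 -0.2 ] 12.3167
0.04 1.3 -0.0 1.3 z 0.06 [-0.06 -0.01 -0.12] 12.6917
0.06 1.3 -0.2 2.0 z 0.05 [-0.1   0.05 -0.19] 13.0667
0.08 1.4 -0.2 2.3 z 0.04 [-0.06  0.03 -0.16] 13.4417
0.088 1.0 0.2 2.1 z 0.04 [-0.11 -0.   -0.21] 13.7917
0.096 1.3 0.2 2.4 z 0.03 [-0.1   0.01 -0.19] 14.1417
0.104 1.7 0.2 2.4 z 0.01 [-0.09  0.02 -0.22] 14.4917
0.112 1.6 0.1 2.8 z -0.0 [-0.07 -0.02 -0.17] 14.8417
0.12 1.7 0.1 2.5 z 0.03 [-0.08  0.01 -0.16] 15.1917
0.128 1.9 0.0 2.6 z 0.0 [-0.09 -0.11 -0.22] 15.5417
0.136 1.8 0.1 2.7 z -0.01 [-0.14 -0.01 -0.21] 15.8917
0.144 1.8 0.3 2.8 z 0.0 [-0.17 -0.06 -0.22] 16.2417
0.152 2.2 0.0 3.2 z -0.0 [-0.12 -0.05 -0.21] 16.5917
0.16 1.9 -0.2 3.2 z 0.01 [-0.14 -0.04 -0.2 ] 16.9417
0.168 1.7 0.1 3.2 z 0.0 [-0.11 -0.09 -0.19] 17.2917
0.176 2.2 0.5 3.0 z 0.01 [-0.13 -0.1  -0.2 ] 17.6417
0.184 1.9 0.4 3.2 z 0.02 [-0.08 -0.11 -0.17] 17.9917
0.192 2.2 0.4 3.5 z 0.01 [-0.13 -0.13 -0.22] 18.3417
0.2 2.7 0.5 3.7 z 0.02 [-0.16 -0.17 -0.21] 18.6917
0.208 2.4 0.1 3.7 z -0.0 [-0.14 -0.15 -0.19] 19.0417
0.216 1.7 -0.5 5.7 z 0.22 [ 0.01 -0.09 -0.21] 19.3917
0.224 0.6 -1.4 7.8 z 0.61 [-0.02  0.   -0.17] 19.7417
```

Roof contact came at φ≈0.213, so I'll back off to 0.189 and swing compliantly.

```bash
cat > sw.py <<'E'
from h import *
import json,sys
s=json.load(open("s.json")); t0=np.array(s["t0"]); d=np.array(s.get("d",[0,0,0.])); th=s.get("th",0)
PHI=.189; end=float(sys.argv[1]); step=float(sys.argv[2])
if th==0:
    p,o=pose(0,PHI,t0); robot.move_linear(p,o,speed=10); print("hold",F().round(1))
while th<end-1e-6:
    th=min(end,th+step); p,o=pose(th,PHI,t0); robot.move_linear(p+d,o,speed=40 if th>.2 else 15); f=F(5)
    r=P()-HX; r[2]=0; r/=np.linalg.norm(r); tg=np.cross(r,[0,0,1])
    print(round(th,2),"rad",(f@r).round(1),"tan",(f@tg).round(1),"z",f[2].round(1),np.round(robot.current_ft_torque(),2),d.round(2),round(robot.current_t(),1))
    d=d+.08*(f@r)*r
    if np.abs(f).max()>14: print("stop");break
s.update(d=list(d),th=th); json.dump(s,open("s.json","w"))
E
python3 sw.py .2 .02
```

```text
hold [ 1.  -0.3  5.2]
0.02 rad -0.5 tan -1.7 z 5.5 [-0.41 -0.16 -0.1 ] [0. 0. 0.] 20.6
0.04 rad -0.5 tan -1.4 z 5.3 [-0.49 -0.16 -0.07] [0.02 0.04 0.  ] 21.0
0.06 rad -0.3 tan -1.4 z 4.9 [-0.48 -0.16 -0.06] [0.04 0.07 0.  ] 21.3
0.08 rad 0.0 tan -1.8 z 4.9 [-0.5  -0.19 -0.14] [0.05 0.09 0.  ] 21.6
0.1 rad -0.7 tan -1.6 z 6.0 [-0.49 -0.13 -0.12] [0.05 0.09 0.  ] 22.0
0.12 rad -0.6 tan -1.8 z 5.6 [-0.52 -0.13 -0.09] [0.09 0.14 0.  ] 22.3
0.14 rad -0.4 tan -1.4 z 5.7 [-0.49 -0.14 -0.08] [0.11 0.17 0.  ] 22.6
0.16 rad -0.8 tan -1.8 z 6.0 [-0.52 -0.14 -0.07] [0.13 0.2  0.  ] 23.0
0.18 rad -0.8 tan -1.5 z 5.3 [-0.57 -0.06 -0.09] [0.17 0.25 0.  ] 23.3
0.2 rad -0.6 tan -1.7 z 5.8 [-0.53 -0.08 -0.09] [0.21 0.3  0.  ] 23.6
```

Run:
```python
from bench import robot
import cv2
i=robot.get_image("side")["img"]; cv2.imwrite("pics/g.png",cv2.resize(i[170:370,250:450],None,fx=3,fy=3,interpolation=cv2.INTER_CUBIC))
```

```text
(no output)
```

View pics/g.png

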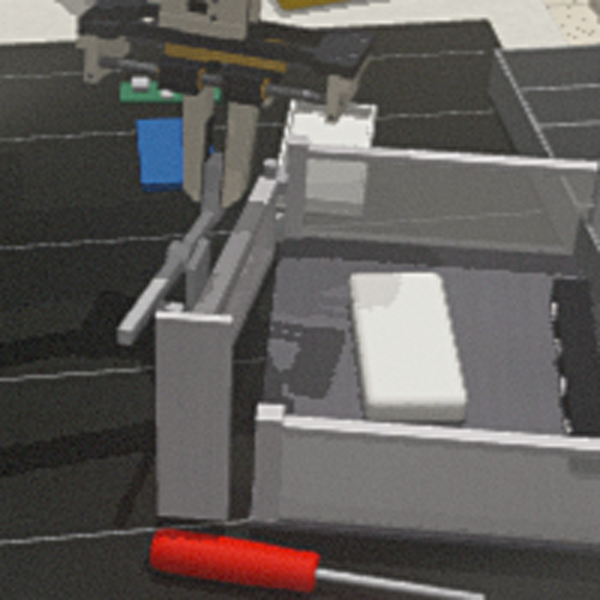

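The gate is opening: the bar tip at (125,335) is outside the keeper. I'll carry on with the swing.

```bash
python3 sw.py 1.48 .08
```

```text
0.28 rad -1.1 tan -1.4 z 5.7 [-0.49 -0.1  -0.06] [0.24 0.34 0.  ] 24.1
0.36 rad -1.9 tan -1.2 z 6.2 [-0.44 -0.07 -0.06] [0.31 0.4  0.  ] 24.5
0.44 rad -1.2 tan -1.1 z 5.7 [-0.33 -0.08 -0.05] [0.42 0.5  0.  ] 24.9
0.52 rad -1.4 tan -0.9 z 5.7 [-0.38 -0.06 -0.09] [0.5  0.55 0.  ] 25.2
0.6 rad -2.0 tan -0.7 z 6.0 [-0.3  -0.02 -0.06] [0.59 0.61 0.  ] 25.6
0.68 rad -2.4 tan -0.8 z 5.7 [-0.33  0.02 -0.09] [0.74 0.68 0.  ] 26.0
0.76 rad -2.0 tan -0.7 z 6.3 [-0.24  0.1  -0.01] [0.91 0.75 0.  ] 26.4
0.84 rad -1.7 tan 0.4 z 6.7 [-0.27  0.09 -0.05] [1.06 0.8  0.  ] 26.8
0.92 rad -2.0 tan -0.1 z 6.3 [-0.2   0.1   0.01] [1.2  0.83 0.  ] 27.1
1.0 rad -2.2 tan 0.3 z 6.1 [-0.18  0.12  0.  ] [1.36 0.85 0.  ] 27.5
1.08 rad -1.9 tan 0.9 z 5.9 [-0.1   0.16 -0.07] [1.53 0.86 0.  ] 27.9
1.16 rad -1.9 tan 1.0 z 5.7 [-0.15  0.12  0.  ] [1.69 0.86 0.  ] 28.3
1.24 rad -1.5 tan 0.8 z 5.6 [0.02 0.12 0.07] [1.83 0.84 0.  ] 28.7
1.32 rad -1.9 tan 0.9 z 6.0 [ 0.02  0.15 -0.03] [1.95 0.82 0.  ] 29.1
1.4 rad -1.5 tan 1.3 z 5.6 [0.09 0.15 0.04] [2.1  0.78 0.  ] 29.4
1.48 rad -1.1 tan 1.4 z 5.6 [0.1  0.14 0.02] [2.22 0.73 0.  ] 29.8
```

Run:
```python
from h import *
import json,cv2
s=json.load(open("s.json")); t0=np.array(s["t0"]); d=np.array(s["d"]); th=s["th"]
for phi in(.12,.06,.0):
    p,o=pose(th,phi,t0); robot.move_linear(p+d,o,speed=20); print(phi,F().round(1))
robot.move_gripper(.3); print(robot.current_gripper_width(),F().round(1),robot.current_finger_force())
robot.move_linear(P()+[0,0,110],speed=60)
p=P(); robot.move_linear(p+[-150,-150,60],speed=150); robot.sleep(.5)
for n in("side","top"):cv2.imwrite(f"pics/{n}2.png",robot.get_image(n)["img"])
a=cv2.imread("pics/side2.png")[170:420,200:450];b=cv2.imread("pics/top2.png")[100:350,180:430]
cv2.imwrite("pics/f.png",cv2.resize(np.hstack([a,b]),None,fx=1.6,fy=1.6,interpolation=cv2.INTER_CUBIC))
print(robot.current_t(),F().round(1))
```

```text
0.12 [ 1.2  2.3 -0.3]
0.06 [-0.1  3.4 -0.8]
0.0 [-1.9  3.9 -1.6]
0.2997475391936205 [ 0.  -0.2 -0. ] 0.0
36.3667 [ 0.  -0.2 -0. ]
```

View pics/f.png

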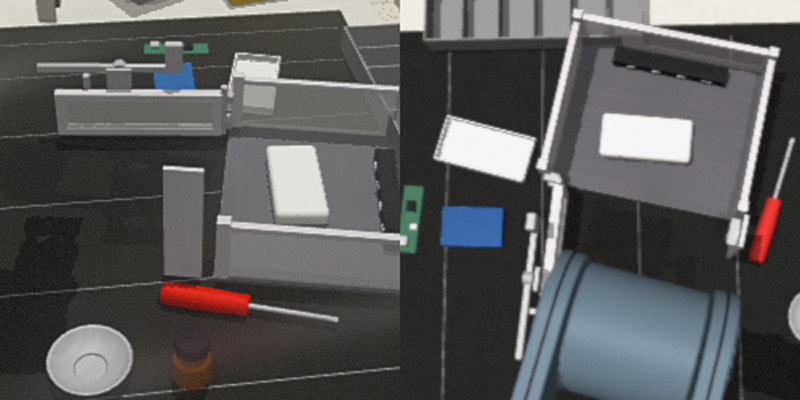

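The gate stands about 85° open from (545,180) to (525,355), the bar is level, nothing else has moved, and the arm is clear.

```bash
python3 -c "
from bench import robot
print(robot.hand_in())"
```

```text
the job is handed in; nothing more can be done
None
```

The job is handed in (no verdict came back): the gate stands about 85° open, the latch is let go with its bar level, nothing else looks moved in the final pictures, and the robot is clear of everything.

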